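Turn the reagent jar's label to the reader and lock the turntable

ROBOT

A 7-joint arm with a two-finger parallel gripper is mounted at the origin on the work surface. World frame = base frame: x ahead of the robot, y to its left, z up, the work surface at z = 0. Lengths are in m, angles in degrees, forces in N, time in s.
With the tool pointing down it reaches from about 0.425 to 0.825 m from the base axis. Payload 3.6 kg.
Tool frame: the origin (TCP) lies midway between the tips of the shut fingers; the grasp point (between the pads) lies 19 mm behind it (ctrl.grip_point_offset is the z of the grasp point in the tool frame, in m); z points along the fingers, y is the line along which they close (so a half turn about z gives the same grasp; the last joint's range is limited). The gripper opens to 93 mm and grips with 3 to 60 N. Pads are 15 mm wide; open, the fingers measure 128 mm over their backs; the gripper's body (75 mm by 188 mm) begins 65 mm behind the grasp point.
Start: joints at [73.425, 35.231, -0.722, 81.555, 0.464, 63.22, -2.315], TCP at [0.169, -0.628, 0.219] pointing down, gripper open.
Joint ranges: [-178.69, 178.69], [-17.37, 117.87], [-77.05, 75.6], [15.02, 138.74], [-78.02, 258.01], [0.78, 113.62], [-162.83, 162.83]. Speed limits (degrees/s): [159.86, 159.86, 180, 180, 180, 180, 180].

INTERFACE

Orientations are given as [roll, pitch, yaw] about the fixed x, y, z axes, in that order (R = Rz(yaw) Ry(pitch) Rx(roll)).
In Python, from plant import ctrl gives the robot as it stands.
- The arm moves only by the tool apply_moves, never from a script. Its argument "steps" is a list of rows, each an object of numbers: "x", "y", "z": the shift along the tool's x, y, z each as a share of 800 mm, from -1 to 1; "ax", "ay", "az": the turn, a rotation vector about the tool's x, y, z each as a share of 180 degrees, from -1 to 1. In form: [{"x": .., "y": .., "z": .., "ax": .., "ay": .., "az": ..}, ...]. A call has 1 to 5 rows; each row is the pose to reach, as a shift and turn from the pose commanded when the call began, along the tool's axes at that moment, turning the shorter way round; what a row does not reach only later rows make up. A row lasts 1/10 s, in which the tool goes at most 50 mm and 8.59 degrees, less where a joint would pass 70% of its speed; a pose out of reach is approached as far as the arm can. A call with a number of a shift or a turn outside -1 to 1 is refused whole. A call with a gripper value outside its range is refused whole. "hand" is the closure, from 0 (fully open) to 1 (shut), set as the call begins (left out, the last holds). The fingers move at their own pace and stop on an object; the grip force is fixed at half the most. Time passes only in rows, so rows that repeat a pose let the fingers close. It gives the time, the measured TCP pose, the force, the opening and the grip force at its end, in the units of the state.
- ctrl.read_state(): the state, without advancing time (a new reading comes with each control period).
- ctrl.grab_frame(name): name is "scene" or "top"; returns a dict with "color" (384x512x3 uint8, red, green, blue), "mtx" (3x3 intrinsics, pixels), "k1" (the pictures are not rectified: a ray, as slopes to the right and down, at radius r is drawn at 1 + k1 r^2 times it, then the intrinsics apply), "eye" and "attitude" of the camera in the world. Camera axes: x right, y up, looking along -z (the intrinsics and any distortion apply to the point x, -y, -z); pixel columns grow to the right and rows downward; lengths in m; the calibration is good to about 2 mm. A picture is of the moment at which its call begins. There is no depth.
- ctrl.hand_in(): hands the job in; it is judged then, once.
Trained networks look in a picture, given as the dict that the camera call returned (one of the last four; its "shot" number tells which), for a name from the list of things; names that differ only in an ending like _2 or _b are one class to them, and where a whole thing is asked for, a point or a joint stands for the part that bears it (a point fixed in the world has none). Each returns a list of dicts, best first, with "p" (0 to 1); they miss things now and then, are a little off and sometimes report something else, mostly with a low value. They report only what shows in the picture. A call takes as long as a camera call.
- ctrl.cut_out(picture, label): "pixels" (384x512 bool, what is visible of it) and "box" ([left, top, right, bottom] in pixels, round what is visible of it).
The state is a dict: "time_s": time; "qpos": joint angles; "joint_velocities": joint speeds; "effort": joint torques, N m; "tcp_pos": TCP position; "tool_rot": TCP orientation; "force": force on the tool from outside, world axes, zero at the start; "ft_torque": the same for the moment, N m; "grip_width": opening from 0.0 (shut) to 1.0 (fully open); "grasp_force": force on a finger pad.
Only numpy, scipy, OpenCV 4.12 (cv2) and the standard library are available. Lean on these libraries where they do the work, as an engineer would, in place of code of your own. Each camera call takes 0.05 s, during which the arm holds its last target. There are 200 camera calls.

TASK

Push the turntable round (its upright orange pegs are there for this) until the amber jar's blue-striped label squarely faces the reader's red window, without touching the jar itself and leaving it standing in the middle. Then lock the turntable: push the red clamp knob fully down, and after that turn it clockwise (seen from above) as far as it goes. Leave the other bottles and tools where they are.

Things in the scene. Friction and masses are not known exactly. Their poses are not given: they have to be found in the camera images.
- station: Fixed reading station on a 12 mm grey base plate (x -115 to 235, y -220 to 225 mm). Origin on the bench under the turntable's axis, z up. Along +x stands the reader (white block, 60 deep x 90 wide, top 125 mm above the bench, face 167 mm from the axis); at y = -180 mm the blue clamp block (70 x 60 mm, top 50 mm above the bench); at y = +188 mm a spare jar.
- scan_window (a point): Centre of the reader's dark window with its red stripe, 165 mm from the turntable's axis along the station's +x, 78 mm above the bench; it looks along the station's -x at the jar. Axes as the station's.
- turntable (a joint): Angle of the aluminium turntable (216 mm across, top 40 mm above the bench), rad, counter-clockwise from above; turns freely either way and stays where it is left. At 0 peg0 points along the station's +x. The jar stands loose on it and turns with it, at an angle that differs from case to case.
- turntable_center (a point): Centre of the turntable's top face, on its axis, 40 mm above the bench.
- peg0 (a point): Centre of the top of an upright orange peg, 14 mm thick and 75 mm tall, standing on the turntable 92 mm from its axis; top 115 mm above the bench. Four such pegs stand 90 degrees apart.
- peg1 (a point): Top centre of the second peg, 90 degrees counter-clockwise from peg0.
- peg2 (a point): Top centre of the third peg, across the turntable from peg0.
- peg3 (a point): Top centre of the fourth peg, across the turntable from peg1.
- jar: Amber jar with white lid, 76 mm across, 84 mm tall, about 0.35 kg, loose near the turntable's centre. Origin at the centre of its underside, z up, +x through the middle of its label: a white patch on one side with an upright blue stripe in its middle. A blue stripe on the lid, from centre to rim, points to the same side.
- label (a point): Middle of the label's blue stripe on the jar's side, 38.5 mm from the jar's axis along its +x, 35 mm above its underside.
- clamp_push (a joint): How far the clamp knob is pushed down, m: 0 raised, 0.012 fully down (stop). Takes about 5 N and stays where it is left.
- clamp_turn (a joint): Turn of the clamp knob about its vertical axis, rad, growing clockwise seen from above: 0 = bar along the station's x (white end towards +x), 1.6 = stop, bar across, over the green line on the clamp block. Stays where it is left.
- knob_grip (a point): Centre of the clamp knob's red bar (66 long x 14 thick x 26 mm tall, one end white) on its turning axis; 95 mm above the bench when raised, 83 mm when down; under the bar only a 13 mm stem. Turns with the knob; x runs along the bar to the white end.
- spare_jar: Bystander: white jar with red cap, 56 mm across, 85 mm tall, on the station's plate. Origin at its underside.
- wash_bottle: Bystander: clear bottle, white cap, 70 mm across, 170 mm tall. Origin at its underside.
- red_bottle: Bystander: white bottle with red cap, 68 mm across, 150 mm tall. Origin at its underside.
- amber_bottle: Bystander: tall amber bottle with black cap, 72 mm across, 170 mm tall. Origin at its underside.
- blue_bottle: Bystander: white bottle with blue cap, 64 mm across, 140 mm tall. Origin at its underside.
- beaker: Bystander: glass beaker, 72 mm across, 90 mm tall. Origin at its underside.
- spatula: Bystander: spatula 190 mm long lying on the bench.

How it is judged (in metres and radians):
On the way, in this order (a step that is already met when the one before it is completed fails the run):
1. the jar's label faces the reader's window (within 0.2 rad), the jar not turning (angle between the x axis of jar and the x axis of station, either way round below 0.2 rad and x of label in the frame of station above 0.02 m and angular speed of jar below 0.3 rad/s), for 0.2 s.
2. the clamp knob is pushed down (at least 9 of its 12 mm) (value of joint clamp_push above 0.009 m), for 0.1 s.
3. the clamp knob, down, is turned clockwise to its stop (past 1.4 of 1.6 rad) (value of joint clamp_turn above 1.4 rad and value of joint clamp_push above 0.009 m), for 0.2 s.
At the end, for the whole second after the job is handed in: The jar stands upright and still on the turntable within 20 mm of its centre, its label facing the reader's window within 0.2 rad (11 degrees); the clamp knob is down by more than 9 mm and turned clockwise past 1.4 rad (all of step 3 and angle between the x axis of jar and the x axis of station, either way round below 0.2 rad and x of label in the frame of station above 0.02 m and angle between jar's own z axis and vertical below 0.06 rad and horizontal distance between jar and turntable_center below 0.02 m and z of jar in the frame of station above 0.036 m and angular speed of jar below 0.1 rad/s); the robot touches nothing.
It fails at once if the robot touches the jar (more than 1 N) (contact force between jar and the fingers above 1 N or contact force between jar and the arm above 1 N).
It fails at once if a bystander is moved by more than 30 mm (distance of any of spare_jar, wash_bottle, red_bottle, amber_bottle, blue_bottle, beaker, spatula from where it was at the start of the episode above 0.03 m).
It also fails if it takes over 67 s, if anything falls off the work surface, if the arm or the gripper's body presses on something with over 40 N, if the wrist force passes 120 N, or if a joint passes its speed limit or range.

## Working session

There is one attempt and no reset: what is moved stays moved. The work goes in short steps, Python scripts to look and compute and a tool call to move; the robot and the scene stay as the last step left them, time stands still between calls to the robot, and variables do not carry over. Pictures are saved under pics/ and viewed, at most 10 in all, crops included, and the job is handed in when it is done.

Besides the shell and the picture viewer there is one more tool, called after ">>>" by a JSON object that holds its "op" and its "data". apply_moves: Moves the arm, as the interface text tells. Shift numbers are shares of 800 mm and turn numbers shares of 180 degrees, none past 1 either way. Its arguments: {"type":"object","properties":{"steps":{"type":"array","items":{"type":"object","properties":{"x":{"type":"number"},"y":{"type":"number"},"z":{"type":"number"},"ax":{"type":"number"},"ay":{"type":"number"},"az":{"type":"number"}}}},"hand":{"type":"number"}},"required":["steps"]}

```bash
mkdir -p pics
cat > h.py <<'E'
import numpy as np,cv2
from plant import ctrl
from scipy.spatial.transform import Rotation as R
def att(f):
    a=np.array(f["attitude"],float)
    if a.shape==(3,3): return a
    return R.from_euler('xyz',a,degrees=True).as_matrix() if a.size==3 else R.from_quat(a).as_matrix()
def ray(f,u,v):
    K=np.array(f["mtx"]); p=cv2.undistortPoints(np.array([[[u,v]]],float),K,np.array([f["k1"],0,0,0.]))[0,0]
    return att(f)@np.array([p[0],-p[1],-1.])
def onz(f,u,v,z):
    d=ray(f,u,v); e=np.array(f["eye"]); return e+d*(z-e[2])/d[2]
def proj(f,P):
    c=att(f).T@(np.array(P,float)-np.array(f["eye"])); x,y=c[0]/-c[2],-c[1]/-c[2]
    s=1+f["k1"]*(x*x+y*y); K=np.array(f["mtx"]); return np.array([K[0,0]*x*s+K[0,2],K[1,1]*y*s+K[1,2]])
def save(f,n,box=None,sc=1):
    im=f["color"][:,:,::-1]
    if box: im=im[box[1]:box[3],box[0]:box[2]]
    cv2.imwrite("pics/"+n,cv2.resize(im,None,fx=sc,fy=sc,interpolation=cv2.INTER_CUBIC))
E
python3 - <<'E'
from h import *
f=ctrl.grab_frame("top"); g=ctrl.grab_frame("scene")
for x in(f,g):print({k:v for k,v in x.items() if k!="color"})
cv2.imwrite("pics/a.png",f["color"][:,:,::-1]);save(g,"b.png")
for n in ["turntable","jar","peg0","clamp_turn","knob_grip","spare_jar","station","wash_bottle","red_bottle","amber_bottle","blue_bottle","beaker"]:
    print(n,[(round(d["p"],2),d["box"]) for d in ctrl.cut_out(f,n)][:4])
print(ctrl.read_state())
E
```

```text
{'mtx': array([[375.76234562,   0.        , 254.22910618],
       [  0.        , 375.76234562, 192.92962418],
       [  0.        ,   0.        ,   1.        ]]), 'k1': -0.003110739313319921, 'eye': array([0.32661208, 0.00863935, 1.30438547]), 'attitude': array([  8.59321373,   1.51269566, -90.17567507]), 'shot': 1}
{'mtx': array([[384.57907234,   0.        , 254.73088673],
       [  0.        , 384.57907234, 185.14815062],
       [  0.        ,   0.        ,   1.        ]]), 'k1': -0.01974332172626067, 'eye': array([1.3385061 , 0.12822391, 0.88405447]), 'attitude': array([47.17317669,  0.26996811, 97.81268678]), 'shot': 2}
turntable [(0.94, [216.4, 154.1, 278.1, 216.8])]
jar [(0.78, [228.1, 171.6, 257.2, 195.1]), (0.29, [329.1, 232.8, 365.5, 287.8])]
peg0 [(0.66, [212.8, 155.7, 275.1, 214.8])]
clamp_turn [(0.67, [290.2, 148.5, 299.1, 162.1]), (0.45, [120.6, 197.7, 149.2, 219.0])]
knob_grip [(0.59, [288.7, 144.0, 297.2, 167.0]), (0.49, [288.5, 142.8, 296.6, 166.2]), (0.49, [213.0, 152.9, 277.2, 216.9])]
spare_jar [(0.49, [183.4, 198.1, 206.2, 217.6]), (0.27, [329.3, 232.5, 365.6, 289
[... 422 characters left out ...]
e_s': 0.7, 'qpos': array([73.42305833, 35.22827024, -0.71999346, 81.5559463 ,  0.46314184,
       63.21743974, -2.31587782]), 'joint_velocities': array([-0.03887691, -0.0595744 ,  0.0467104 , -0.01214088,  0.10703423,
        0.1013078 ,  0.03064934]), 'effort': array([ 6.63541414e-05, -4.58679664e+01,  2.08969382e-01, -1.65997785e+01,
       -6.10208767e-02,  1.31605109e-02,  4.47207174e-05]), 'tcp_pos': array([ 0.16887883, -0.62765558,  0.21866667]), 'tool_rot': array([ 1.79998841e+02, -1.89789281e-03,  1.50578975e+01]), 'force': array([ 0.12457854, -0.11078442, -0.39822101]), 'ft_torque': array([ 0.00750461, -0.03411239, -0.01816882]), 'grasp_force': 0.0, 'grip_width': 0.9988689852756274}
```

View pics/a.png

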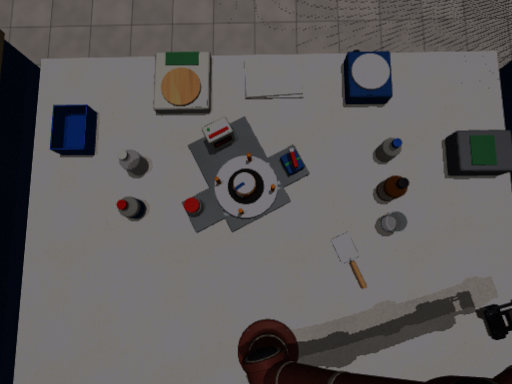

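View pics/b.png

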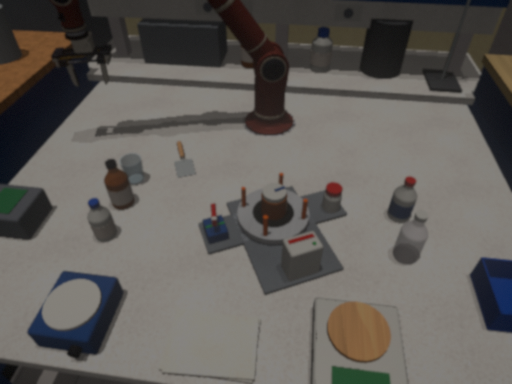

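The top view shows the turntable at about (246,186), the reader at (218,134), the knob at (292,160) and four orange pegs. The lid stripe points to the lower left. Next I'll measure these from zoomed crops.

Run:
```python
from h import *
f=ctrl.grab_frame("top"); save(f,"c.png",[180,110,320,240],5)
hsv=cv2.cvtColor(f["color"],cv2.COLOR_RGB2HSV)
m=((hsv[...,0]>4)&(hsv[...,0]<20)&(hsv[...,1]>140)&(hsv[...,2]>110)).astype(np.uint8)
n,l,s,c=cv2.connectedComponentsWithStats(m)
for i in range(1,n):
    if s[i,4]>4 and 200<c[i][0]<290 and 140<c[i][1]<225: print(s[i],c[i],onz(f,*c[i],.115).round(4))
d=ctrl.cut_out(f,"turntable")[0]["box"]; print("tt",onz(f,(d[0]+d[2])/2,(d[1]+d[3])/2,.04))
for b in [(290.2,148.5,299.1,162.1)]: print("knob",onz(f,(b[0]+b[2])/2,(b[1]+b[3])/2,.1))
```

```text
[215 177   4   3   8] [216.5 178. ] [0.5561 0.1613 0.115 ]
[271 185   4   2   7] [272.71428571 185.42857143] [ 0.5304 -0.0199  0.115 ]
[239 209   3   3   8] [239.875 209.875] [0.4523 0.0854 0.115 ]
tt [0.5395677  0.07051215 0.04      ]
knob [ 0.63278237 -0.09324984  0.1       ]
```

View pics/c.png

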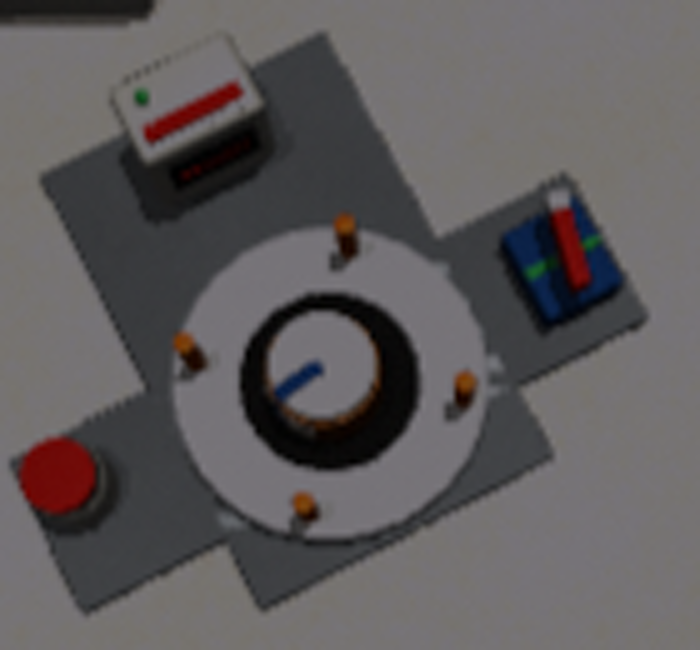

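Run:
```python
from h import *
f=ctrl.grab_frame("top")
P=lambda u,v,z: onz(f,u/5+180-.4,v/5+110-.4,z)[:2]
pg=np.array([P(345,221,.115),P(184,343,.115),P(304,500,.115),P(465,379,.115)]); c=pg.mean(0);print("pegs",pg.round(4),"c",c, np.linalg.norm(pg-c,axis=1))
print([np.degrees(np.arctan2(*(p-c)[::-1])) for p in pg])
a,b,e,g_,h,i,j,k=[P(*q,.012) for q in [(325,33),(40,180),(10,463),(85,612),(565,175),(648,318),(262,608),(553,455)]]
x=(a+b)/2-(j+k)/2; y=(e+g_)/2-(h+i)/2; x2=a-k
print("len",np.linalg.norm(x),np.linalg.norm(y),[np.degrees(np.arctan2(v[1],v[0])) for v in(x,y)],np.degrees(np.arctan2(*(b-a)[::-1]))-90,np.degrees(np.arctan2(*(j-k)[::-1]))-90)
th=np.radians((np.degrees(np.arctan2(x[1],x[0]))+np.degrees(np.arctan2(y[1],y[0]))-90)/2)
ex=np.array([np.cos(th),np.sin(th)]);ey=np.array([-ex[1],ex[0]])
print("c from x", (a+b)/2-235e-3*ex,"y",(e+g_)/2-.225*ey)
s0,s1=P(320,370,.124),P(280,397,.124);d=s1-s0;print("stripe",s0,s1,np.degrees(np.arctan2(d[1],d[0])),"lid c",P(322,366,.124), "th",np.degrees(th))
w,r=P(559,200,.108),P(580,287,.108);print("knob",(w+r)/2,w,r,np.degrees(np.arctan2(*(w-r)[::-1])),"pred",c-.18*ey)
```

```text
pegs [[ 0.6354  0.0574]
 [ 0.5555  0.1616]
 [ 0.4531  0.0837]
 [ 0.5305 -0.0195]] c [0.54364433 0.07079957] [0.0927674  0.09155675 0.09142888 0.09127762]
[np.float64(-8.286046300119427), np.float64(82.56839655161214), np.float64(171.8825013504548), np.float64(-98.26947713404391)]
len 0.3447202951491929 0.4399539490867992 [np.float64(27.51739801022202), np.float64(117.46379761433936)] 27.70752697071393 27.47173541537896
c from x [0.53932352 0.06911195] y [0.54323417 0.06858869]
stripe [0.5355047  0.07311546] [0.51822887 0.0986219 ] 124.11028487922475 lid c [0.53808838 0.07183973] th 27.490597812280683
knob [ 0.6208583  -0.08862089] [ 0.64998874 -0.08234005] [ 0.59172786 -0.09490172] 12.167316281016872 pred [ 0.62673288 -0.08887601]
```

```bash
cat >> h.py <<'E'
def rows(targets,frm=None):
    "targets: (x,y,z,yaw) tool-down -> rows in move units, from the current pose"
    if frm is None:
        s=ctrl.read_state(); p=s["tcp_pos"]; yaw=s["tool_rot"][2]
    else: p=np.array(frm[:3]); yaw=frm[3]
    D=lambda w: R.from_euler('xyz',[180,0,w],degrees=True)
    for t in targets:
        d=D(yaw).inv().apply(np.array(t[:3])-p)/.8; v=(D(yaw).inv()*D(t[3])).as_rotvec(degrees=True)/180
        print(dict(zip("x y z ax ay az".split(),np.r_[d,v].round(4)+0.)))
E
python3 -c "
from h import *
a=(.5,-.33,.25,90);rows([a]);rows([(.453,.084,.2,172)],a);rows([(.453,.084,.071,172)],(.453,.084,.2,172))"
```

```text
{'x': np.float64(0.4964), 'y': np.float64(-0.2517), 'z': np.float64(-0.0392), 'ax': np.float64(0.0), 'ay': np.float64(0.0), 'az': np.float64(-0.4163)}
{'x': np.float64(0.5175), 'y': np.float64(-0.0588), 'z': np.float64(0.0625), 'ax': np.float64(0.0), 'ay': np.float64(0.0), 'az': np.float64(-0.4556)}
{'x': np.float64(0.0), 'y': np.float64(0.0), 'z': np.float64(0.1612), 'ax': np.float64(0.0), 'ay': np.float64(0.0), 'az': np.float64(0.0)}
```

```bash
python3 -c "
from h import *
W=[(.335,-.48,.235,52),(.5,-.33,.25,90),(.485,-.13,.23,130),(.453,.084,.2,170)]
rows(W[:1])
for a,b in zip(W,W[1:]): rows([b],a)"
```

```text
{'x': np.float64(0.2485), 'y': np.float64(-0.1243), 'z': np.float64(-0.0204), 'ax': np.float64(0.0), 'ay': np.float64(0.0), 'az': np.float64(-0.2052)}
{'x': np.float64(0.2747), 'y': np.float64(0.0471), 'z': np.float64(-0.0188), 'ax': np.float64(0.0), 'ay': np.float64(0.0), 'az': np.float64(-0.2111)}
{'x': np.float64(0.25), 'y': np.float64(-0.0188), 'z': np.float64(0.025), 'ax': np.float64(0.0), 'ay': np.float64(0.0), 'az': np.float64(-0.2222)}
{'x': np.float64(0.2306), 'y': np.float64(0.1413), 'z': np.float64(0.0375), 'ax': np.float64(0.0), 'ay': np.float64(0.0), 'az': np.float64(-0.2222)}
```

>>> {"op": "apply_moves", "data": {"steps": [{"x": 0.2485,"y": -0.1243,"z": -0.0204,"az": -0.205},{"x": 0.2485,"y": -0.1243,"z": -0.0204,"az": -0.205},{"x": 0.2485,"y": -0.1243,"z": -0.0204,"az": -0.205},{"x": 0.2485,"y": -0.1243,"z": -0.0204,"az": -0.205},{"x": 0.2485,"y": -0.1243,"z": -0.0204,"az": -0.205}]}}

```text
$.steps[0]: bad value
```

>>> {"op": "apply_moves", "data": {"steps": [{"x": 0.2747,"y": 0.0471,"z": -0.0188,"az": -0.211},{"x": 0.2747,"y": 0.0471,"z": -0.0188,"az": -0.211},{"x": 0.2747,"y": 0.0471,"z": -0.0188,"az": -0.211},{"x": 0.2747,"y": 0.0471,"z": -0.0188,"az": -0.211},{"x": 0.2747,"y": 0.0471,"z": -0.0188,"az": -0.211}]}}

```text
$.steps[0]: bad value
```

>>> {"op": "apply_moves", "data": {"steps": [{"x": 0.25,"y": -0.0188,"z": 0.025,"az": -0.222},{"x": 0.25,"y": -0.0188,"z": 0.025,"az": -0.222},{"x": 0.25,"y": -0.0188,"z": 0.025,"az": -0.222},{"x": 0.25,"y": -0.0188,"z": 0.025,"az": -0.222},{"x": 0.25,"y": -0.0188,"z": 0.025,"az": -0.222}]}}

```text
$.steps[0]: bad value
```

>>> {"op": "apply_moves", "data": {"steps": [{"x": 0.2485,"y": -0.1243,"z": -0.0204,"ax": 0,"ay": 0,"az": -0.205},{"x": 0.2485,"y": -0.1243,"z": -0.0204,"ax": 0,"ay": 0,"az": -0.205},{"x": 0.2485,"y": -0.1243,"z": -0.0204,"ax": 0,"ay": 0,"az": -0.205},{"x": 0.2485,"y": -0.1243,"z": -0.0204,"ax": 0,"ay": 0,"az": -0.205},{"x": 0.2485,"y": -0.1243,"z": -0.0204,"ax": 0,"ay": 0,"az": -0.205}]}}

```text
time_s: 1.35
tcp_pos: [0.3401, -0.4756, 0.2358]
tool_rot: [179.9, -0.2, 52.6]
force: [-0.3, -0.3, 0.0]
grip_width: 0.997
grasp_force: 0.0
```

>>> {"op": "apply_moves", "data": {"steps": [{"x": 0.2747,"y": 0.0471,"z": -0.0188,"ax": 0,"ay": 0,"az": -0.211},{"x": 0.2747,"y": 0.0471,"z": -0.0188,"ax": 0,"ay": 0,"az": -0.211},{"x": 0.2747,"y": 0.0471,"z": -0.0188,"ax": 0,"ay": 0,"az": -0.211},{"x": 0.2747,"y": 0.0471,"z": -0.0188,"ax": 0,"ay": 0,"az": -0.211},{"x": 0.2747,"y": 0.0471,"z": -0.0188,"ax": 0,"ay": 0,"az": -0.211}]}}

```text
time_s: 1.85
tcp_pos: [0.5036, -0.326, 0.2506]
tool_rot: [179.8, -0.1, 90.4]
force: [0.0, 0.9, -0.5]
grip_width: 1.0
grasp_force: 0.0
```

>>> {"op": "apply_moves", "data": {"steps": [{"x": 0.25,"y": -0.0188,"z": 0.025,"ax": 0,"ay": 0,"az": -0.222},{"x": 0.25,"y": -0.0188,"z": 0.025,"ax": 0,"ay": 0,"az": -0.222},{"x": 0.25,"y": -0.0188,"z": 0.025,"ax": 0,"ay": 0,"az": -0.222},{"x": 0.25,"y": -0.0188,"z": 0.025,"ax": 0,"ay": 0,"az": -0.222},{"x": 0.25,"y": -0.0188,"z": 0.025,"ax": 0,"ay": 0,"az": -0.222}]}}

```text
time_s: 2.35
tcp_pos: [0.4843, -0.1233, 0.2303]
tool_rot: [179.9, -0.2, 130.7]
force: [0.8, 0.5, 0.5]
grip_width: 1.002
grasp_force: 0.0
```

>>> {"op": "apply_moves", "data": {"steps": [{"x": 0.2306,"y": 0.1413,"z": 0.0375,"ax": 0,"ay": 0,"az": -0.222},{"x": 0.2306,"y": 0.1413,"z": 0.0375,"ax": 0,"ay": 0,"az": -0.222},{"x": 0.2306,"y": 0.1413,"z": 0.0375,"ax": 0,"ay": 0,"az": -0.222},{"x": 0.2306,"y": 0.1413,"z": 0.0375,"ax": 0,"ay": 0,"az": -0.222},{"x": 0.2306,"y": 0.1413,"z": 0.0375,"ax": 0,"ay": 0,"az": -0.222}]}}

```text
time_s: 2.85
tcp_pos: [0.4527, 0.0875, 0.2001]
tool_rot: [179.9, -0.0, 170.3]
force: [0.2, -0.6, 0.0]
grip_width: 1.0
grasp_force: 0.0
```

>>> {"op": "apply_moves", "data": {"steps": [{"x": 0,"y": 0,"z": 0.03,"ax": 0,"ay": 0,"az": -0.01},{"x": 0,"y": 0,"z": 0.07,"ax": 0,"ay": 0,"az": -0.01},{"x": 0,"y": 0,"z": 0.08,"ax": 0,"ay": 0,"az": -0.01},{"x": 0,"y": 0,"z": 0.08,"ax": 0,"ay": 0,"az": -0.01}]}}

```text
time_s: 3.25
tcp_pos: [0.4533, 0.0826, 0.1352]
tool_rot: [-179.9, -0.1, 171.5]
force: [0.1, -0.3, 0.3]
grip_width: 0.998
grasp_force: 0.0
```

```bash
python3 -c "
from h import *
g=ctrl.grab_frame('scene');save(g,'d.png',[190,150,350,270],5);print(ctrl.read_state()['tcp_pos'],ctrl.read_state()['qpos'])"
```

```text
[0.45412598 0.08318022 0.13620459] [ 16.0996862   31.01110819 -42.58918297 116.60849631  30.32856287
  43.72400517  36.49033304]
```

View pics/d.png

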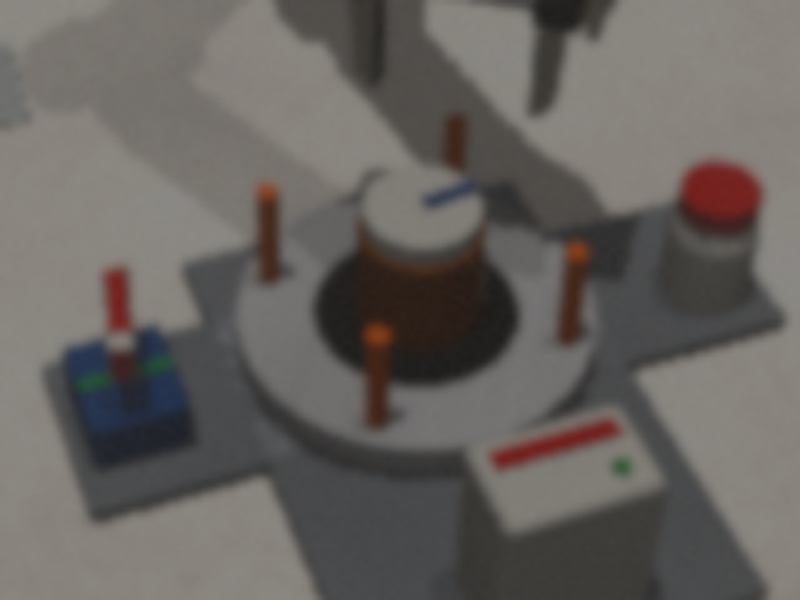

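The fingers, at (365,40) and (545,60) in the crop, straddle the rear peg at (455,120) evenly. I'll descend and close.

>>> {"op": "apply_moves", "data": {"steps": [{"x": 0,"y": 0,"z": 0.03,"ax": 0,"ay": 0,"az": 0},{"x": 0,"y": 0,"z": 0.06,"ax": 0,"ay": 0,"az": 0},{"x": 0,"y": 0,"z": 0.081,"ax": 0,"ay": 0,"az": 0},{"x": 0,"y": 0,"z": 0.081,"ax": 0,"ay": 0,"az": 0}]}}

```text
time_s: 3.7
tcp_pos: [0.4538, 0.0833, 0.071]
tool_rot: [-179.9, -0.0, 171.6]
force: [0.3, -0.1, 0.4]
grip_width: 1.0
grasp_force: 0.0
```

>>> {"op": "apply_moves", "data": {"steps": [{"x": 0,"y": 0,"z": 0,"ax": 0,"ay": 0,"az": 0},{"x": 0,"y": 0,"z": 0,"ax": 0,"ay": 0,"az": 0},{"x": 0,"y": 0,"z": 0,"ax": 0,"ay": 0,"az": 0},{"x": 0,"y": 0,"z": 0,"ax": 0,"ay": 0,"az": 0},{"x": 0,"y": 0,"z": 0,"ax": 0,"ay": 0,"az": 0}], "hand": 1}}

```text
time_s: 4.2
tcp_pos: [0.4539, 0.0839, 0.0717]
tool_rot: [180.0, 0.0, 171.6]
force: [0.4, 0.2, -0.5]
grip_width: 0.618
grasp_force: 0.0
```

>>> {"op": "apply_moves", "data": {"steps": [{"x": 0,"y": 0,"z": 0,"ax": 0,"ay": 0,"az": 0},{"x": 0,"y": 0,"z": 0,"ax": 0,"ay": 0,"az": 0},{"x": 0,"y": 0,"z": 0,"ax": 0,"ay": 0,"az": 0}]}}

```text
time_s: 4.5
tcp_pos: [0.4536, 0.0839, 0.0712]
tool_rot: [180.0, -0.0, 171.7]
force: [1.0, -0.2, -0.1]
grip_width: 0.362
grasp_force: 0.0
```

```bash
python3 -c "
from h import *
c=np.array([.543,.070]);s=ctrl.read_state();p=s['tcp_pos'];print(p,s['tool_rot'],s['force'],s['grip_width'])
w0=172.;r=p[:2]-c
for k in range(4):
  A=[-5,-11,-17,-23,-25];A0=0
  M=lambda a:R.from_euler('z',a,degrees=True).as_matrix()[:2,:2]@r+c
  b=-25*k
  rows([(*M(b+a),.0710,w0+b+a) for a in A],(*M(b),.071,w0+b));break"
```

```text
[0.45361539 0.08393658 0.07120104] [ 1.79998056e+02 -8.42843543e-03  1.71660502e+02] [ 1.02295473 -0.20763832 -0.06950424] 0.3618879817331795
{'x': np.float64(-0.0006), 'y': np.float64(0.0098), 'z': np.float64(0.0), 'ax': np.float64(0.0), 'ay': np.float64(0.0), 'az': np.float64(0.0278)}
{'x': np.float64(-0.0024), 'y': np.float64(0.0215), 'z': np.float64(0.0), 'ax': np.float64(0.0), 'ay': np.float64(0.0), 'az': np.float64(0.0611)}
{'x': np.float64(-0.0054), 'y': np.float64(0.033), 'z': np.float64(0.0), 'ax': np.float64(0.0), 'ay': np.float64(0.0), 'az': np.float64(0.0944)}
{'x': np.float64(-0.0097), 'y': np.float64(0.044), 'z': np.float64(0.0), 'ax': np.float64(0.0), 'ay': np.float64(0.0), 'az': np.float64(0.1278)}
{'x': np.float64(-0.0113), 'y': np.float64(0.0476), 'z': np.float64(0.0), 'ax': np.float64(0.0), 'ay': np.float64(0.0), 'az': np.float64(0.1389)}
```

>>> {"op": "apply_moves", "data": {"steps": [{"x": 0,"y": 0,"z": 0,"ax": 0,"ay": 0,"az": 0},{"x": 0,"y": 0,"z": 0,"ax": 0,"ay": 0,"az": 0},{"x": 0,"y": 0,"z": 0,"ax": 0,"ay": 0,"az": 0},{"x": 0,"y": 0,"z": 0,"ax": 0,"ay": 0,"az": 0},{"x": 0,"y": 0,"z": 0,"ax": 0,"ay": 0,"az": 0}]}}

```text
time_s: 5.0
tcp_pos: [0.4536, 0.0842, 0.0712]
tool_rot: [180.0, -0.0, 171.7]
force: [0.3, 1.1, -1.0]
grip_width: 0.147
grasp_force: 30.0
```

>>> {"op": "apply_moves", "data": {"steps": [{"x": -0.0006,"y": 0.0098,"z": 0,"ax": 0,"ay": 0,"az": 0.0278},{"x": -0.0024,"y": 0.0215,"z": 0,"ax": 0,"ay": 0,"az": 0.0611},{"x": -0.0054,"y": 0.033,"z": 0,"ax": 0,"ay": 0,"az": 0.0944},{"x": -0.0097,"y": 0.044,"z": 0,"ax": 0,"ay": 0,"az": 0.1278},{"x": -0.0113,"y": 0.0476,"z": 0,"ax": 0,"ay": 0,"az": 0.1389}]}}

```text
time_s: 5.5
tcp_pos: [0.4675, 0.1211, 0.0712]
tool_rot: [-180.0, -0.0, 146.6]
force: [-1.6, 0.1, 2.9]
grip_width: 0.146
grasp_force: 30.0
```

Gripped, and the wrist force stays low. I'll continue round.

>>> {"op": "apply_moves", "data": {"steps": [{"x": -0.0006,"y": 0.0098,"z": 0,"ax": 0,"ay": 0,"az": 0.0278},{"x": -0.0024,"y": 0.0215,"z": 0,"ax": 0,"ay": 0,"az": 0.0611},{"x": -0.0054,"y": 0.033,"z": 0,"ax": 0,"ay": 0,"az": 0.0944},{"x": -0.0097,"y": 0.044,"z": 0,"ax": 0,"ay": 0,"az": 0.1278},{"x": -0.0113,"y": 0.0476,"z": 0,"ax": 0,"ay": 0,"az": 0.1389}]}}

```text
time_s: 6.0
tcp_pos: [0.4959, 0.149, 0.0712]
tool_rot: [-180.0, -0.1, 121.7]
force: [-3.6, 3.3, 2.4]
grip_width: 0.139
grasp_force: 30.0
```

>>> {"op": "apply_moves", "data": {"steps": [{"x": -0.0006,"y": 0.0098,"z": 0,"ax": 0,"ay": 0,"az": 0.0278},{"x": -0.0024,"y": 0.0215,"z": 0,"ax": 0,"ay": 0,"az": 0.0611},{"x": -0.0054,"y": 0.033,"z": 0,"ax": 0,"ay": 0,"az": 0.0944},{"x": -0.0097,"y": 0.044,"z": 0,"ax": 0,"ay": 0,"az": 0.1278},{"x": -0.0113,"y": 0.0476,"z": 0,"ax": 0,"ay": 0,"az": 0.1389}]}}

```text
time_s: 6.5
tcp_pos: [0.5336, 0.1622, 0.0713]
tool_rot: [180.0, -0.2, 96.7]
force: [-3.1, 6.3, 0.9]
grip_width: 0.141
grasp_force: 30.0
```

>>> {"op": "apply_moves", "data": {"steps": [{"x": -0.0006,"y": 0.0098,"z": 0,"ax": 0,"ay": 0,"az": 0.0278},{"x": -0.0024,"y": 0.0215,"z": 0,"ax": 0,"ay": 0,"az": 0.0611},{"x": -0.0054,"y": 0.033,"z": 0,"ax": 0,"ay": 0,"az": 0.0944},{"x": -0.0088,"y": 0.0421,"z": 0,"ax": 0,"ay": 0,"az": 0.1222},{"x": -0.0088,"y": 0.0421,"z": 0,"ax": 0,"ay": 0,"az": 0.1222}]}}

```text
time_s: 7.0
tcp_pos: [0.5697, 0.1594, 0.0713]
tool_rot: [179.9, -0.3, 74.7]
force: [2.4, 5.7, -3.7]
grip_width: 0.144
grasp_force: 30.0
```

```bash
python3 -c "
from h import *
g=ctrl.grab_frame('scene');save(g,'e.png',[190,150,350,270],5);f=ctrl.grab_frame('top');save(f,'f.png',[180,110,320,240],5);print(ctrl.read_state()['tcp_pos'],ctrl.read_state()['qpos'])"
```

```text
[0.56928261 0.15948811 0.07129241] [-11.53669085  40.25382026  -9.87317679 100.46080795   9.6300323
  39.84048554 -41.67060967]
```

View pics/e.png

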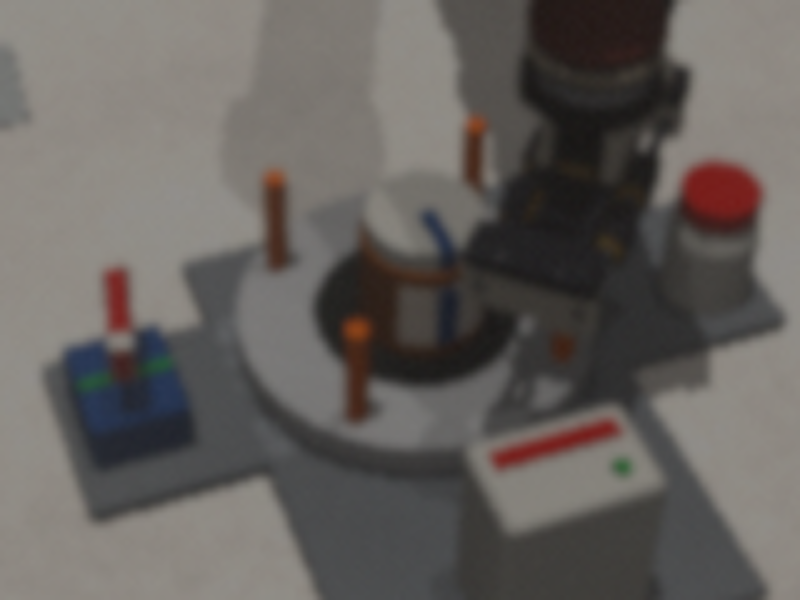

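```bash
python3 -c "
from h import *
g=ctrl.grab_frame('scene')
hsv=cv2.cvtColor(g['color'],cv2.COLOR_RGB2HSV)
P=lambda u,v,z: onz(g,u/5+190-.4,v/5+150-.4,z)[:2]
a,b=P(428,213,.124),P(450,258,.124);d=b-a;print(a,b,np.degrees(np.arctan2(d[1],d[0])))
# predicted stripe for label yaw candidates
for c in [(.540,.071),(.543,.070)]:
  for w in (20,24,28,32,36):
    u=np.array([np.cos(np.radians(w)),np.sin(np.radians(w))])
    q=[(proj(g,[*(np.array(c)+r*u),z])+.4-[190,150])*5 for r,z in [(0,.124),(.036,.124),(.0385,.075)]]
    print(c,w,np.round(q,0).tolist())
"
```

```text
[0.54823632 0.07506278] [0.58259025 0.09070466] 24.480518665071585
(0.54, 0.071) 20 [[422.0, 202.0], [438.0, 246.0], [436.0, 309.0]]
(0.54, 0.071) 24 [[422.0, 202.0], [443.0, 245.0], [441.0, 308.0]]
(0.54, 0.071) 28 [[422.0, 202.0], [447.0, 244.0], [445.0, 307.0]]
(0.54, 0.071) 32 [[422.0, 202.0], [451.0, 243.0], [449.0, 306.0]]
(0.54, 0.071) 36 [[422.0, 202.0], [455.0, 241.0], [453.0, 304.0]]
(0.543, 0.07) 20 [[420.0, 206.0], [436.0, 249.0], [434.0, 313.0]]
(0.543, 0.07) 24 [[420.0, 206.0], [440.0, 249.0], [439.0, 312.0]]
(0.543, 0.07) 28 [[420.0, 206.0], [444.0, 248.0], [443.0, 311.0]]
(0.543, 0.07) 32 [[420.0, 206.0], [449.0, 246.0], [447.0, 309.0]]
(0.543, 0.07) 36 [[420.0, 206.0], [452.0, 245.0], [451.0, 308.0]]
```

View pics/f.png

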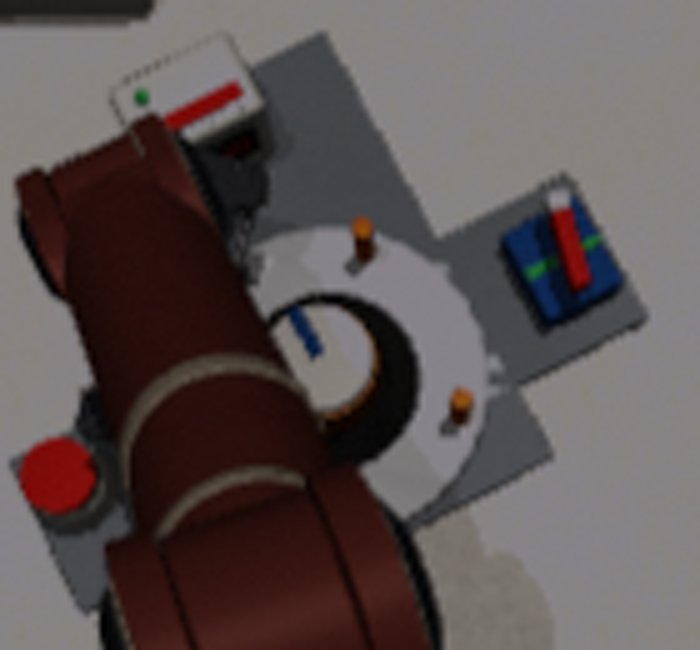

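From above the lid stripe runs from (317,355) to (295,310), about 26° against a target of 27.5°, so the label is aligned. I'll release and rise.

>>> {"op": "apply_moves", "data": {"steps": [{"x": 0,"y": 0,"z": 0,"ax": 0,"ay": 0,"az": 0},{"x": 0,"y": 0,"z": 0,"ax": 0,"ay": 0,"az": 0},{"x": 0,"y": 0,"z": 0,"ax": 0,"ay": 0,"az": 0},{"x": 0,"y": 0,"z": 0,"ax": 0,"ay": 0,"az": 0},{"x": 0,"y": 0,"z": 0,"ax": 0,"ay": 0,"az": 0}], "hand": 0.45}}

```text
time_s: 7.65
tcp_pos: [0.568, 0.1558, 0.0713]
tool_rot: [180.0, 0.0, 74.6]
force: [1.1, -0.5, -0.2]
grip_width: 0.518
grasp_force: 0.0
```

>>> {"op": "apply_moves", "data": {"steps": [{"x": 0,"y": 0,"z": -0.02,"ax": 0,"ay": 0,"az": 0},{"x": 0,"y": 0,"z": -0.08,"ax": 0,"ay": 0,"az": 0},{"x": 0,"y": 0,"z": -0.14,"ax": 0,"ay": 0,"az": 0},{"x": 0,"y": 0,"z": -0.17,"ax": 0,"ay": 0,"az": 0},{"x": 0,"y": 0,"z": -0.17,"ax": 0,"ay": 0,"az": 0}]}}

```text
time_s: 8.15
tcp_pos: [0.5706, 0.1572, 0.2119]
tool_rot: [179.5, -0.3, 74.6]
force: [0.3, 0.1, 0.5]
grip_width: 0.549
grasp_force: 0.0
```

```bash
python3 -c "
from h import *
s=ctrl.read_state();p=s['tcp_pos'];print(p,s['tool_rot'])
W=[(*p,75),(.595,.08,.207,112),(.61,-.01,.207,152),(.623,-.089,.19,192)]
for a,b in zip(W,W[1:]): rows([b],a)"
```

```text
[0.57058003 0.15717662 0.21189179] [179.52972785  -0.29344972  74.649722  ]
{'x': np.float64(-0.0853), 'y': np.float64(0.0545), 'z': np.float64(0.0061), 'ax': np.float64(0.0), 'ay': np.float64(0.0), 'az': np.float64(-0.2056)}
{'x': np.float64(-0.1113), 'y': np.float64(-0.0248), 'z': np.float64(0.0), 'ax': np.float64(0.0), 'ay': np.float64(0.0), 'az': np.float64(-0.2222)}
{'x': np.float64(-0.0607), 'y': np.float64(-0.0796), 'z': np.float64(0.0212), 'ax': np.float64(0.0), 'ay': np.float64(0.0), 'az': np.float64(-0.2222)}
```

>>> {"op": "apply_moves", "data": {"steps": [{"x": -0.0853,"y": 0.0545,"z": 0,"ax": 0,"ay": 0,"az": -0.2056},{"x": -0.0853,"y": 0.0545,"z": 0,"ax": 0,"ay": 0,"az": -0.2056},{"x": -0.0853,"y": 0.0545,"z": 0,"ax": 0,"ay": 0,"az": -0.2056},{"x": -0.0853,"y": 0.0545,"z": 0,"ax": 0,"ay": 0,"az": -0.2056},{"x": -0.0853,"y": 0.0545,"z": 0,"ax": 0,"ay": 0,"az": -0.2056}]}}

```text
time_s: 8.65
tcp_pos: [0.5911, 0.078, 0.2055]
tool_rot: [-179.8, -0.1, 111.8]
force: [-0.2, -0.6, -0.4]
grip_width: 0.552
grasp_force: 0.0
```

>>> {"op": "apply_moves", "data": {"steps": [{"x": -0.1113,"y": -0.0248,"z": 0,"ax": 0,"ay": 0,"az": -0.2222},{"x": -0.1113,"y": -0.0248,"z": 0,"ax": 0,"ay": 0,"az": -0.2222},{"x": -0.1113,"y": -0.0248,"z": 0,"ax": 0,"ay": 0,"az": -0.2222},{"x": -0.1113,"y": -0.0248,"z": 0,"ax": 0,"ay": 0,"az": -0.2222},{"x": -0.1113,"y": -0.0248,"z": 0,"ax": 0,"ay": 0,"az": -0.2222}]}}

```text
time_s: 9.15
tcp_pos: [0.6055, -0.012, 0.2055]
tool_rot: [-179.9, -0.2, 151.9]
force: [-0.1, 1.1, -0.1]
grip_width: 0.55
grasp_force: 0.0
```

>>> {"op": "apply_moves", "data": {"steps": [{"x": -0.0607,"y": -0.0796,"z": 0.0212,"ax": 0,"ay": 0,"az": -0.2222},{"x": -0.0607,"y": -0.0796,"z": 0.0212,"ax": 0,"ay": 0,"az": -0.2222},{"x": -0.0607,"y": -0.0796,"z": 0.0212,"ax": 0,"ay": 0,"az": -0.2222},{"x": -0.0607,"y": -0.0796,"z": 0.0212,"ax": 0,"ay": 0,"az": -0.2222},{"x": -0.0607,"y": -0.0796,"z": 0.0212,"ax": 0,"ay": 0,"az": -0.2222}]}}

```text
time_s: 9.65
tcp_pos: [0.6179, -0.0909, 0.1883]
tool_rot: [179.9, -0.2, -168.1]
force: [0.1, 0.7, 0.5]
grip_width: 0.551
grasp_force: 0.0
```

```bash
python3 -c "
from h import *
g=ctrl.grab_frame('scene');save(g,'g.png',[190,140,350,260],5);s=ctrl.read_state();print(s['tcp_pos'],s['tool_rot'],s['qpos'])
rows([(.623,-.089,.12,192)])"
```

```text
[ 0.61793869 -0.09083007  0.18827061] [ 1.79923391e+02 -1.74497112e-01 -1.67978807e+02] [ 29.78629575  40.10719883 -41.79626808  87.38012253  28.54031744
  63.75366656  83.83425485]
{'x': np.float64(-0.0067), 'y': np.float64(0.0009), 'z': np.float64(0.0853), 'ax': np.float64(0.0), 'ay': np.float64(0.0), 'az': np.float64(0.0001)}
```

View pics/g.png

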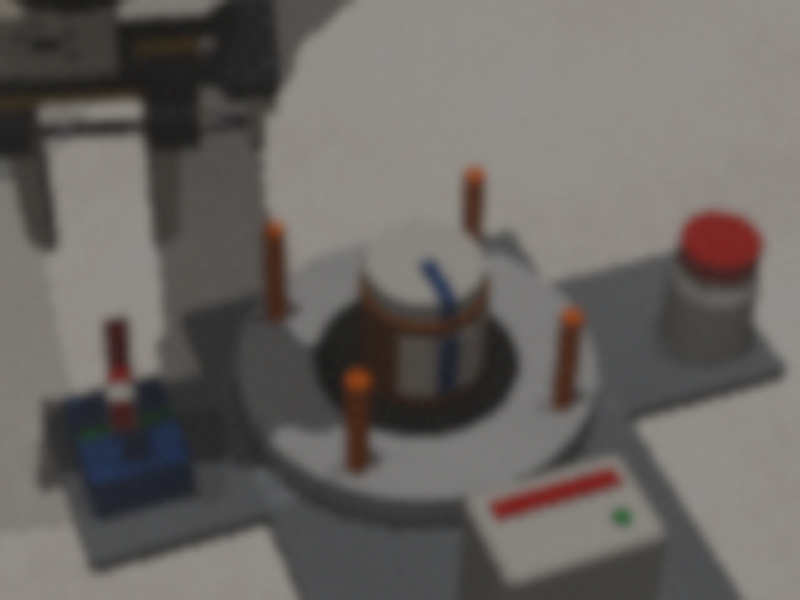

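```bash
python3 -c "
from h import *
g=ctrl.grab_frame('scene')
for P in [(.623,-.089,.108),(.65,-.0825,.108),(.6179,-.0908,.188)]: print((proj(g,P)+.4-[190,140])*5)
f=ctrl.grab_frame('top')
"
```

```text
[120.22914774 349.28482651]
[121.34414989 386.02428111]
[107.27149121 237.8357763 ]
```

>>> {"op": "apply_moves", "data": {"steps": [{"x": -0.0067,"y": 0.001,"z": 0.04,"ax": 0,"ay": 0,"az": 0},{"x": -0.0067,"y": 0.001,"z": 0.07,"ax": 0,"ay": 0,"az": 0},{"x": -0.0067,"y": 0.001,"z": 0.07,"ax": 0,"ay": 0,"az": 0}]}}

```text
time_s: 10.1
tcp_pos: [0.6211, -0.0887, 0.1302]
tool_rot: [179.9, -0.5, -168.4]
force: [-0.4, -0.9, 0.1]
grip_width: 0.548
grasp_force: 0.0
```

>>> {"op": "apply_moves", "data": {"steps": [{"x": -0.001,"y": 0,"z": 0.03,"ax": 0,"ay": 0,"az": 0},{"x": -0.001,"y": 0,"z": 0.055,"ax": 0,"ay": 0,"az": 0},{"x": -0.001,"y": 0,"z": 0.0675,"ax": 0,"ay": 0,"az": 0},{"x": -0.001,"y": 0,"z": 0.0675,"ax": 0,"ay": 0,"az": 0}]}}

```text
time_s: 10.5
tcp_pos: [0.6243, -0.0882, 0.0796]
tool_rot: [180.0, -0.1, -168.4]
force: [-0.6, -0.2, 1.8]
grip_width: 0.548
grasp_force: 0.0
```

>>> {"op": "apply_moves", "data": {"steps": [{"x": 0,"y": 0,"z": 0,"ax": 0,"ay": 0,"az": 0},{"x": 0,"y": 0,"z": 0,"ax": 0,"ay": 0,"az": 0},{"x": 0,"y": 0,"z": 0,"ax": 0,"ay": 0,"az": 0},{"x": 0,"y": 0,"z": 0,"ax": 0,"ay": 0,"az": 0},{"x": 0,"y": 0,"z": 0,"ax": 0,"ay": 0,"az": 0}], "hand": 1}}

```text
time_s: 11.0
tcp_pos: [0.6251, -0.0884, 0.0807]
tool_rot: [-180.0, 0.0, -168.3]
force: [0.8, -5.6, 2.7]
grip_width: 0.173
grasp_force: 3.4
```

>>> {"op": "apply_moves", "data": {"steps": [{"x": 0,"y": 0,"z": 0,"ax": 0,"ay": 0,"az": 0},{"x": 0,"y": 0,"z": 0,"ax": 0,"ay": 0,"az": 0},{"x": 0,"y": 0,"z": 0,"ax": 0,"ay": 0,"az": 0}]}}

```text
time_s: 11.3
tcp_pos: [0.6251, -0.0891, 0.0807]
tool_rot: [-179.9, 0.0, -168.4]
force: [-0.3, -1.9, 3.5]
grip_width: 0.146
grasp_force: 29.6
```

>>> {"op": "apply_moves", "data": {"steps": [{"x": 0,"y": 0,"z": 0.005,"ax": 0,"ay": 0,"az": 0},{"x": 0,"y": 0,"z": 0.01,"ax": 0,"ay": 0,"az": 0},{"x": 0,"y": 0,"z": 0.015,"ax": 0,"ay": 0,"az": 0},{"x": 0,"y": 0,"z": 0.0175,"ax": 0,"ay": 0,"az": 0},{"x": 0,"y": 0,"z": 0.0175,"ax": 0,"ay": 0,"az": 0}]}}

```text
time_s: 11.8
tcp_pos: [0.6253, -0.0891, 0.0697]
tool_rot: [-179.8, 0.0, -168.4]
force: [-6.2, -3.0, 19.2]
grip_width: 0.15
grasp_force: 30.0
```

>>> {"op": "apply_moves", "data": {"steps": [{"x": 0,"y": 0,"z": 0.003,"ax": 0,"ay": 0,"az": 0},{"x": 0,"y": 0,"z": 0.003,"ax": 0,"ay": 0,"az": 0}]}}

```text
time_s: 12.0
tcp_pos: [0.6254, -0.089, 0.0696]
tool_rot: [-179.7, 0.1, -168.4]
force: [-9.1, -4.7, 27.6]
grip_width: 0.145
grasp_force: 30.0
```

```bash
python3 -c "
from h import *
s=ctrl.read_state();print(s['tcp_pos'],s['force'],s['qpos'],s['grip_width'])
g=ctrl.grab_frame('scene');save(g,'k.png',[190,190,270,250],8)"
```

```text
[ 0.62537558 -0.08903329  0.06955085] [-9.08005699 -4.65315392 27.57649544] [ 26.82466945  47.81211885 -36.95607808  92.91646602  35.14478944
  51.2785641   77.89692079] 0.14451772862431686
```

View pics/k.png

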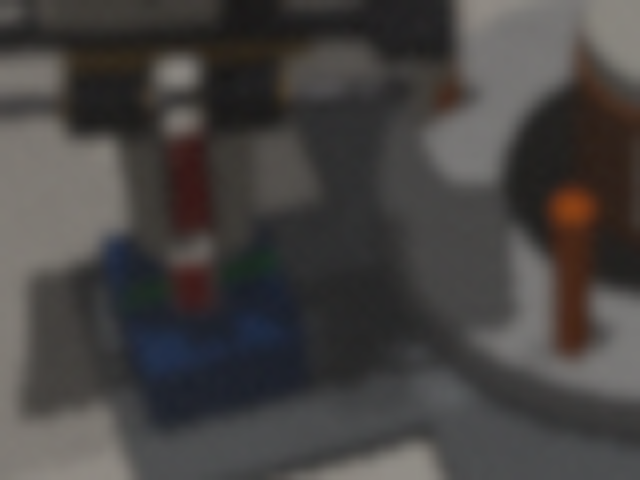

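The knob is on its stop: it no longer moves and the force has risen to 28 N. I'll ease off slightly and turn clockwise.

>>> {"op": "apply_moves", "data": {"steps": [{"x": 0,"y": 0,"z": -0.002,"ax": 0,"ay": 0,"az": 0.03},{"x": 0,"y": 0,"z": -0.003,"ax": 0,"ay": 0,"az": 0.07},{"x": 0,"y": 0,"z": -0.003,"ax": 0,"ay": 0,"az": 0.11},{"x": 0,"y": 0,"z": -0.003,"ax": 0,"ay": 0,"az": 0.15},{"x": 0,"y": 0,"z": -0.003,"ax": 0,"ay": 0,"az": 0.19}]}}

```text
time_s: 12.55
tcp_pos: [0.6254, -0.0879, 0.0697]
tool_rot: [-180.0, 0.1, 157.2]
force: [-4.7, -0.8, 16.7]
grip_width: 0.15
grasp_force: 30.0
```

>>> {"op": "apply_moves", "data": {"steps": [{"x": 0,"y": 0,"z": 0,"ax": 0,"ay": 0,"az": 0.04},{"x": 0,"y": 0,"z": 0,"ax": 0,"ay": 0,"az": 0.08},{"x": 0,"y": 0,"z": 0,"ax": 0,"ay": 0,"az": 0.12},{"x": 0,"y": 0,"z": 0,"ax": 0,"ay": 0,"az": 0.16},{"x": 0,"y": 0,"z": 0,"ax": 0,"ay": 0,"az": 0.19}]}}

```text
time_s: 13.05
tcp_pos: [0.6261, -0.087, 0.0697]
tool_rot: [179.8, 0.1, 123.0]
force: [-3.2, -0.1, 16.0]
grip_width: 0.15
grasp_force: 30.0
```

>>> {"op": "apply_moves", "data": {"steps": [{"x": 0,"y": 0,"z": 0,"ax": 0,"ay": 0,"az": 0.02},{"x": 0,"y": 0,"z": 0,"ax": 0,"ay": 0,"az": 0.035},{"x": 0,"y": 0,"z": 0,"ax": 0,"ay": 0,"az": 0.045},{"x": 0,"y": 0,"z": 0,"ax": 0,"ay": 0,"az": 0.05},{"x": 0,"y": 0,"z": 0,"ax": 0,"ay": 0,"az": 0.05}]}}

```text
time_s: 13.55
tcp_pos: [0.6264, -0.0869, 0.0697]
tool_rot: [179.8, 0.1, 114.4]
force: [-3.0, 0.4, 16.0]
grip_width: 0.15
grasp_force: 30.0
```

```bash
python3 -c "
from h import *
s=ctrl.read_state();print(s['tcp_pos'],s['tool_rot'],s['force'],s['ft_torque'],s['grip_width'])"
```

```text
[ 0.62639192 -0.08687958  0.06968251] [1.79780815e+02 8.42524506e-02 1.14365947e+02] [-2.99562795  0.40241089 15.98478786] [-0.14222788  0.75245164  0.25684916] 0.1501007914223401
```

>>> {"op": "apply_moves", "data": {"steps": [{"x": 0,"y": 0,"z": 0,"ax": 0,"ay": 0,"az": 0.01},{"x": 0,"y": 0,"z": 0,"ax": 0,"ay": 0,"az": 0.02},{"x": 0,"y": 0,"z": 0,"ax": 0,"ay": 0,"az": 0.02}]}}

```text
time_s: 13.85
tcp_pos: [0.6265, -0.087, 0.0697]
tool_rot: [179.8, 0.1, 110.9]
force: [-2.6, 0.0, 16.2]
grip_width: 0.153
grasp_force: 31.1
```

```bash
python3 -c "
from h import *
s=ctrl.read_state();print(s['tcp_pos'],s['tool_rot'],s['force'],s['ft_torque'],s['grip_width'])"
```

```text
[ 0.62651149 -0.08699579  0.06968284] [1.79771965e+02 1.07718077e-01 1.10865320e+02] [-2.6334793   0.01720497 16.19757688] [-0.20844776  0.60475738  0.58425561] 0.15263213912951423
```

Torque is up and the grip is spreading slightly, so the knob is on its turn stop. I'll release and lift.

>>> {"op": "apply_moves", "data": {"steps": [{"x": 0,"y": 0,"z": 0,"ax": 0,"ay": 0,"az": 0},{"x": 0,"y": 0,"z": 0,"ax": 0,"ay": 0,"az": 0},{"x": 0,"y": 0,"z": 0,"ax": 0,"ay": 0,"az": 0},{"x": 0,"y": 0,"z": 0,"ax": 0,"ay": 0,"az": 0},{"x": 0,"y": 0,"z": 0,"ax": 0,"ay": 0,"az": 0}], "hand": 0.5}}

```text
time_s: 14.35
tcp_pos: [0.6246, -0.0879, 0.0657]
tool_rot: [-180.0, -0.0, 110.7]
force: [-0.3, 0.6, 0.5]
grip_width: 0.494
grasp_force: 0.0
```

>>> {"op": "apply_moves", "data": {"steps": [{"x": 0,"y": 0,"z": -0.01,"ax": 0,"ay": 0,"az": 0},{"x": 0,"y": 0,"z": -0.04,"ax": 0,"ay": 0,"az": 0},{"x": 0,"y": 0,"z": -0.08,"ax": 0,"ay": 0,"az": 0},{"x": 0,"y": 0,"z": -0.13,"ax": 0,"ay": 0,"az": 0},{"x": 0,"y": 0,"z": -0.18,"ax": 0,"ay": 0,"az": 0}]}}

```text
time_s: 14.85
tcp_pos: [0.6246, -0.088, 0.2121]
tool_rot: [-180.0, -0.0, 110.7]
force: [0.9, -0.6, -0.1]
grip_width: 0.5
grasp_force: 0.0
```

>>> {"op": "apply_moves", "data": {"steps": [{"x": 0,"y": 0,"z": -0.05,"ax": 0,"ay": 0,"az": 0},{"x": 0,"y": 0,"z": -0.1,"ax": 0,"ay": 0,"az": 0},{"x": 0,"y": 0,"z": -0.1,"ax": 0,"ay": 0,"az": 0}]}}

```text
time_s: 15.15
tcp_pos: [0.6281, -0.0877, 0.2979]
tool_rot: [179.3, 0.3, 110.6]
force: [-0.6, -0.2, 0.7]
grip_width: 0.5
grasp_force: 0.0
```

```bash
python3 -c "
from h import *
g=ctrl.grab_frame('scene');save(g,'m.png',[190,140,350,260],5)"
```

```text
(no output)
```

View pics/m.png

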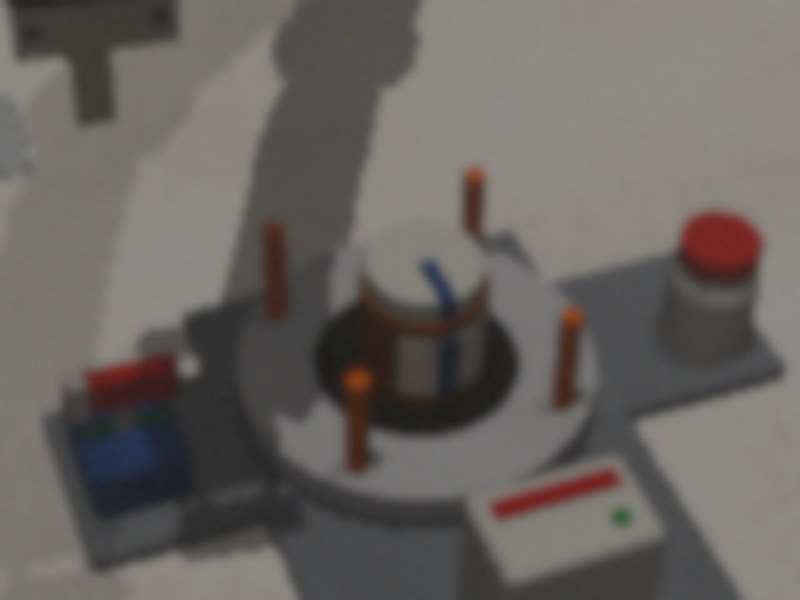

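The knob bar lies over the green line at (130,385) with its white end outward. The jar and label have not moved, with the lid stripe at (440,285). The arm is clear.

```bash
python3 -c "
from plant import ctrl
print(ctrl.hand_in())"
```

```text
the job is handed in; nothing more can be done
None
```

I handed the job in with the jar's label about 1–2° off the reader's window by camera, the clamp knob pushed down and turned clockwise, each to its stop, and the arm clear; no verdict came back.

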